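# Try the stop of the tape machine and set it running again

## Task

Try the stop on the tape machine: press the red mushroom button right in until it latches and let go, then twist it clockwise by pushing its fin round from one side with your fingertips until it pops back out, and finally press the green start button fully down and let go. Do not take the fin between the fingers, do not press the white button, and leave the tape roll, glue stick, eraser and cardboard boat where they are.

Things in the scene. Friction and masses are not known exactly. Their poses are not given: they have to be found in the camera images.
- machine: Fixed tape machine. Origin on the table under the axis of the red stop; x to its back, y to its left, z up. Yellow deck 150 mm (x) by 265 mm (y, -190 to +75 mm), top 60 mm above the table. At the +y end a grey unit with a yellow tape roll: y 110 to 260 mm, x -85 to +85 mm, up to 145 mm above the table. Place and yaw (within 0.4 rad) vary.
- fin_top (a point): Centre of the top of the fin on the red mushroom head, on its axis; moves and turns with it. x along the fin, y across, z up. Fin: upright red bar, 62 mm (x) by 10 mm (y), rising 22 mm above the round head (72 mm across; rim 27 mm below this point). Out, this point is 116 mm above the table. Untwisted, the fin lies along the machine's x. White arrows show clockwise. Press head or fin top.
- stop (a joint): How far the stop is pressed in, m: 0 out, 0.010 fully in. Needs up to about 10 N (press slowly, about 15 mm/s: quick contact rings a force sensor); past about 0.0085 it latches and, let go, stays at about 0.008. Twisting releases it: it springs up those 8 mm by itself, so keep 9 mm or more between fingertips and head while pushing the fin, or it is held down.
- twist (a joint): Twist of the head, rad: 0 at rest, growing clockwise seen from above (the fin's +x end goes towards the machine's -y), end stop 1.05. A light spring (0.01 to 0.05 N m) turns it back in about a second when let go. The latch frees at about 0.45 rad; twist to about 0.8 to be sure.
- start_top (a point): Centre of the top of the green start button (26 mm across, in a black collar 42 mm across); out, it is 82 mm above the table. It and the white button stand about 115 mm to the machine's -y side of the stop, 72 mm apart, one to the front, one to the back; which is which varies.
- start (a joint): How far the green start button is pressed, m: 0 out, 0.006 fully down, which takes 5 N; it springs back.
- feed_top (a point): Centre of the top of the white feed button, same size as the green one; not to be pressed.
- feed (a joint): How far the white button is pressed, m: 0 out, 0.006 down.
- tape_roll: Loose roll of yellow packing tape lying flat on the table, 104 mm across, 76 mm hole, 48 mm high; origin at the centre of its underside.
- glue_stick: Loose glue stick standing on the table, 28 mm across, 95 mm high, orange cap; origin at the centre of its underside.
- eraser: Loose blue eraser on the deck beside the two buttons, 42 x 20 x 13 mm; origin at the centre of its underside.
- boat: Loose cardboard model boat on the table beyond the tape unit, 75 mm (x) by 190 mm (y), 125 mm high at its funnel; origin at the centre of its underside.
There are look-alikes about, which are no part of the job. There is more than one size of the tape_roll; the job needs the larger.

How it is judged:
By the outcome, as a careful person would: the job done as asked, in the order asked, and still so for the second after the job is handed in, with the robot touching nothing.
It also fails if it takes over 51 s, if anything falls off the work surface, if the arm or the gripper's body presses on something with over 40 N, if the wrist force passes 120 N, or if a joint passes its speed limit or range.

## Robot

A 6-joint arm with a two-finger parallel gripper is mounted at the origin on the work surface. World frame = base frame: x ahead of the robot, y to its left, z up, the work surface at z = 0. Lengths are in m, angles in rad, forces in N, time in s.
With the tool pointing down it reaches from about 0.325 to 0.85 m from the base axis. Payload 4.4 kg.
Tool frame: the origin (TCP) lies at the very end of the fingers, on their centre line; the grasp point (between the pads) lies 19 mm behind it (bot.grasp_offset is the distance from the TCP to the grasp point, in m); z points along the fingers, y is the line along which they close (so a half turn about z gives the same grasp; the last joint's range is limited). The gripper opens to 94 mm and grips with 3 to 60 N. Pads are 16 mm wide; open, the fingers measure 119 mm over their backs; the gripper's body (75 mm by 177 mm) begins 78 mm behind the grasp point.
Start: joints at [1.139, 0.207, 1.542, -0, 1.393, -0.15], TCP at [0.159, 0.552, 0.205] pointing down, gripper open.
Joint ranges: [-2.73, 2.73], [-0.86, 2.22], [0.23, 2.46], [-1.11, 4.25], [0.08, 2.63], [-2.82, 2.82]. Speed limits (rad/s): [2.79, 2.79, 3.14, 3.14, 3.14, 3.14].

## Interface

Orientations are given as a rotation vector (axis times angle).
In Python, from cell import bot, claw, solver, monitor, vision, workorder, models gives the robot as it stands. Calls block until the motion is done:
- bot.move_to(position, orientation): joint-space move of the TCP to a pose.
- bot.movel(position, rotation=None, max_speed=0.15, max_force=None): straight line of the TCP; rotation=None keeps the orientation; max_speed is the mean speed in m/s. With max_force (N) it stops when the force on the tool has changed by that much, and returns True; else False.
- bot.goto_joints(angles): joint-space move.
- claw.command_gripper(opening): finger opening in m; the grip force is fixed at half the most; returns when the fingers have stopped.
- bot.sleep(seconds).
- solver.solve_ik(position, orientation): joint angles nearest the present ones, or None.
- monitor.read_state(): the state.
- vision.get_image(name): name is "scene" or "top"; returns a dict with "pixels" (420x560x3 uint8, red, green, blue), "camera_matrix" (3x3 intrinsics, pixels), "k1" (the pictures are not rectified: a ray, as slopes to the right and down, at radius r is drawn at 1 + k1 r^2 times it, then the intrinsics apply), "eye" and "attitude" of the camera in the world. Camera axes: x right, y up, looking along -z (the intrinsics and any distortion apply to the point x, -y, -z); pixel columns grow to the right and rows downward; lengths in m; the calibration is good to about 2 mm. A picture is of the moment at which its call begins. There is no depth.
A pose or a line that the arm cannot do raises bot.Unreachable and nothing moves.
- workorder.hand_in(): hands the job in; it is judged then, once.
Trained networks look in a picture, given as the dict that the camera call returned (one of the last four; its "shot" number tells which), for a name from the list of things; names that differ only in an ending like _2 or _b are one class to them, and where a whole thing is asked for, a point or a joint stands for the part that bears it (a point fixed in the world has none). Each returns a list of dicts, best first, with "score" (0 to 1); they miss things now and then, are a little off and sometimes report something else, mostly with a low value. They report only what shows in the picture. A call takes as long as a camera call. They do not tell look-alikes from the thing itself.
- models.look_for(picture, thing): "centre" ([x, y, z] in m, in world coordinates, good to about 4 mm: the middle of the surface that is visible of it).
- models.trace(picture, thing): "pixels" (420x560 bool, what is visible of it).
The state is a dict: "time": time; "joint_pos": joint angles; "qvel": joint speeds; "joint_torque": joint torques, N m; "tool_pos": TCP position; "orientation": TCP orientation; "force": force on the tool from outside, world axes, zero at the start; "wrist_torque": the same for the moment, N m; "width": finger opening in m; "finger_force": force on a finger pad.
Only numpy, scipy, OpenCV 4.12 (cv2) and the standard library are available. Lean on these libraries where they do the work, as an engineer would, in place of code of your own. Each camera call takes 0.05 s, during which the arm holds its last target. There are 200 camera calls.

## Working session

There is one attempt and no reset: what is moved stays moved. The work goes in short steps, each a Python script; the robot and the scene stay as the last script left them, time stands still between calls to the robot, and variables do not carry over. Pictures are saved under pics/ and viewed, at most 10 in all, crops included, and the job is handed in when it is done.

```bash
mkdir -p pics; ls; cat > h.py <<'E'
from cell import bot, claw, solver, monitor, vision, workorder, models
import numpy as np, cv2
from scipy.spatial.transform import Rotation as R
def cam(im):
    A=np.array(im["attitude"],float)
    Rm=A if A.shape==(3,3) else (R.from_rotvec(A).as_matrix() if A.size==3 else R.from_quat(A).as_matrix())
    return np.array(im["eye"],float),Rm,np.array(im["camera_matrix"]),im["k1"]
def ray(im,uv):
    e,Rm,K,k1=cam(im)
    p=np.linalg.inv(K)@[uv[0],uv[1],1]; d=p[:2]/p[2]; q=d.copy()
    for _ in range(30): q=d/(1+k1*(q@q))
    v=Rm@np.array([q[0],-q[1],-1]); return e,v/np.linalg.norm(v)
def at_z(im,uv,z):
    e,v=ray(im,uv); return e+v*(z-e[2])/v[2]
def tri(a,b):
    (e1,v1),(e2,v2)=a,b
    s=np.linalg.lstsq(np.c_[v1,-v2],e2-e1,rcond=None)[0]
    p,q=e1+s[0]*v1,e2+s[1]*v2
    return (p+q)/2,np.linalg.norm(p-q)
def proj(im,P):
    e,Rm,K,k1=cam(im); c=Rm.T@(np.array(P)-e); d=np.array([c[0],-c[1]])/-c[2]
    d=d*(1+k1*(d@d)); return (K@[d[0],d[1],1])[:2]
def save(im,n): cv2.imwrite("pics/"+n,im["pixels"][:,:,::-1])
E
python3 - <<'E'
from h import *
np.set_printoptions(precision=4,suppress=True)
for n in("scene","top"):
    im=vision.get_image(n); save(im,n+"1.png"); print(n,im["eye"],im["attitude"],im["camera_matrix"],im["k1"])
    for t in("fin_top","start_top","feed_top","machine","tape_roll","glue_stick","eraser","boat"):
        print(t,[(np.round(r["centre"],4),round(r["score"],2)) for r in models.look_for(im,t)][:4])
    for t in("fin_top","start_top","feed_top"):
        for r in models.trace(im,t)[:2]:
            ys,xs=np.nonzero(r["pixels"]); print("trace",t,r["score"],xs.mean(),ys.mean(),xs.min(),xs.max(),ys.min(),ys.max(),len(xs))
s=monitor.read_state();print(s["time"],s["tool_pos"],s["orientation"],s["force"])
E
```

```text
pics
scene [ 1.5352 -0.6927  1.192 ] [0.7695 0.3909 0.8685] [[503.0914   0.     281.572 ]
 [  0.     503.0914 215.062 ]
 [  0.       0.       1.    ]] -0.14909176555027437
fin_top [(array([ 0.5618, -0.0166,  0.0925]), 0.75), (array([ 0.5729, -0.1342,  0.0797]), 0.68)]
start_top [(array([ 0.4928, -0.1091,  0.0836]), 0.47)]
feed_top [(array([ 0.5679, -0.1392,  0.0781]), 0.37)]
machine [(array([0.6044, 0.0372, 0.0588]), 0.88)]
tape_roll [(array([ 0.5092, -0.4505,  0.0272]), 0.66), (array([ 0.6512, -0.3802,  0.0398]), 0.62)]
glue_stick [(array([ 0.494 , -0.3662,  0.0585]), 0.81)]
eraser []
boat [(array([0.4752, 0.5207, 0.0517]), 0.76)]
trace fin_top 0.8 269.908256880734 219.72477064220183 259 281 208 229 327
trace start_top 0.6 233.5 225.0 230 237 222 228 44
trace feed_top 0.6 240.5185185185185 240.88888888888889 238 243 238 243 27
top [0.4134 0.0591 1.3211] [ 0.0845 -0.0999 -1.5598] [[478.5902   0.     285.0428]
 [  0.     478.5902 206.8817]
 [  0.       0.       1.    ]] -0.03690714034750492
fin_top [(array([ 0.551 , -0.0064,  0.0923]), 0.83), (array([ 0.5541, -0.0063,  0.0932]), 0.45), (array([ 0.6392, -0.3777,  0.0476]), 0.26)]
start_top []
feed_top [(array([ 0.5603, -0.1237,  0.0797]), 0.57), (array([0.4504, 0.5262, 0.048 ]), 0.21)]
machine [(array([0.562 , 0.0428, 0.0582]), 0.91)]
tape_roll [(array([ 0.6432, -0.3798,  0.0464]), 0.63), (array([ 0.5018, -0.4467,  0.0313]), 0.57)]
glue_stick [(array([ 0.4853, -0.3505,  0.0726]), 0.53)]
eraser [(array([ 0.488 , -0.1624,  0.0723]), 0.59), (array([ 0.5586, -0.1278,  0.0818]), 0.42), (array([ 0.5538, -0.0079,  0.0945]), 0.24)]
boat [(array([0.4512, 0.5255, 0.0507]), 0.93)]
trace fin_top 0.68 305.9584086799277 209.64195298372513 293 318 197 222 553
trace feed_top 0.53 352.3968253968254 206.46031746031747 349 356 202 211 63
1.2 [0.1593 0.5525 0.2054] [-0.4397 -3.1106  0.0001] [ 0.1255  0.2665 -0.6048]
```

```bash
python3 - <<'E'
import cv2,numpy as np
a=cv2.imread("pics/scene1.png")[180:270,190:320]; b=cv2.imread("pics/top1.png")[165:255,260:390]
cv2.imwrite("pics/c1.png",np.vstack([cv2.resize(x,(432,299),interpolation=cv2.INTER_CUBIC) for x in(a,b)]))
E
```

```text
(no output)
```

View pics/top1.png

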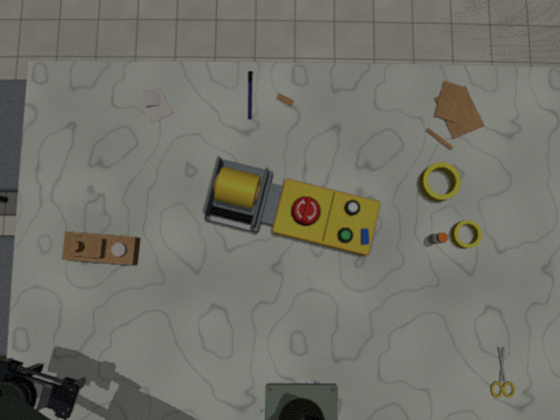

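View pics/c1.png

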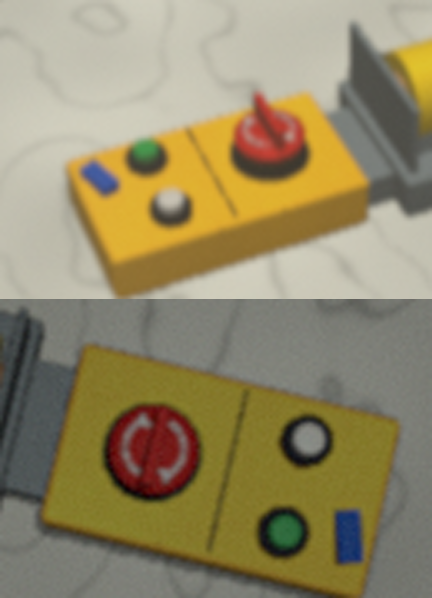

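The top view shows the machine at about (300,210), the stop at (306,210), green in front at (345,235) and white at the back at (352,207). The eraser is beside the buttons at (365,237). Next I measure by colour in both views.

```bash
cat > meas.py <<'E'
from h import *
np.set_printoptions(precision=4,suppress=True)
def blob(im,lo,hi,box):
    h=cv2.cvtColor(im["pixels"],cv2.COLOR_RGB2HSV); m=cv2.inRange(h,lo,hi)
    k=np.zeros_like(m); x0,x1,y0,y1=box; k[y0:y1,x0:x1]=m[y0:y1,x0:x1]
    n,l,s,c=cv2.connectedComponentsWithStats(k); i=1+np.argmax(s[1:,4]); return c[i],s[i],(l==i)
if __name__=="__main__":
    t=vision.get_image("top"); s=vision.get_image("scene")
    def red(im,box):
        p=im["pixels"][...,::1].astype(int); m=((p[...,0]>80)&(p[...,1]<0.55*p[...,0])&(p[...,2]<0.6*p[...,0]))
        k=np.zeros(m.shape,np.uint8); x0,x1,y0,y1=box; k[y0:y1,x0:x1]=m[y0:y1,x0:x1]
        return cv2.minEnclosingCircle(cv2.findNonZero(k))
    T=(265,390,170,260); S=(195,320,185,270)
    print("red top",red(t,T)); c=red(t,T)[0]; print(at_z(t,c,.089))
    g=[blob(i,(45,80,30),(85,255,255),b) for i,b in((t,T),(s,S))]
    print("green",[x[0] for x in g],[x[1] for x in g],tri(ray(t,g[0][0]),ray(s,g[1][0])))
    w=[blob(i,(0,0,120),(180,75,255),b) for i,b in((t,(340,365,195,222)),(s,(228,252,228,250)))]
    print("white",[x[0] for x in w],[x[1] for x in w],tri(ray(t,w[0][0]),ray(s,w[1][0])))
    y=blob(t,(20,120,80),(35,255,255),T); m=cv2.morphologyEx(y[2].astype(np.uint8),cv2.MORPH_CLOSE,np.ones((5,5)))
    bx=cv2.boxPoints(cv2.minAreaRect(cv2.findNonZero(m))); q=np.array([at_z(t,u,.06) for u in bx]); print(bx,q[:,:2])
    e=np.diff(np.r_[q,q[:1]],axis=0)[:,:2]; print("sides",np.linalg.norm(e,axis=1),np.arctan2(e[:,1],e[:,0]), "mid",q.mean(0))
    np.savez("pics/ims.npz",t=t["pixels"],s=s["pixels"])
E
python3 meas.py
```

```text
red top ((305.8917236328125, 209.71337890625), 13.30632209777832)
[ 0.5521 -0.0066  0.089 ]
green [array([345.2255, 234.5392]), array([233.4186, 225.186 ])] [array([340, 229,  12,  12, 102], dtype=int32), array([230, 222,   8,   7,  43], dtype=int32)] (array([ 0.4894, -0.1108,  0.0733]), np.float64(0.0007381102797199722))
white [array([352.4694, 206.6327]), array([240.7273, 240.0682])] [array([349, 203,   8,   8,  49], dtype=int32), array([237, 237,   9,   7,  44], dtype=int32)] (array([ 0.5626, -0.1303,  0.0752]), np.float64(0.0013025742416793728))
[[271.1555 231.9306]
 [284.4597 177.8824]
 [380.9371 201.6307]
 [367.6329 255.6789]] [[ 0.4956  0.0833]
 [ 0.6404  0.0495]
 [ 0.579  -0.2083]
 [ 0.4353 -0.1711]]
sides [0.1488 0.265  0.1485 0.2614] [-0.2295 -1.8049  2.888   1.3381] mid [ 0.5376 -0.0616  0.06  ]
```

```bash
cat >> h.py <<'E'
YAW=-0.238; O=np.array([0.5517,-0.0062])
def rv(a): return (R.from_euler('z',a)*R.from_rotvec([np.pi,0,0])).as_rotvec()
def down(t=0): return rv(YAW+np.pi/2-t)      # tool y along the fin at twist t
def M(x,y,t=0):                              # machine (or twisted-fin) frame -> world xy
    c,s=np.cos(YAW-t),np.sin(YAW-t); return O+[c*x-s*y,s*x+c*y]
def st(l=""):
    s=monitor.read_state(); print(l,round(s["time"],2),np.round(s["tool_pos"],4),np.round(s["force"],1),round(s["width"],4)); return s
E
python3 - <<'E'
from h import *
claw.command_gripper(0.0); st("closed")
bot.move_to([*O,0.20],down()); st("above")
bot.movel([*O,0.126],max_speed=.1); st("near")
r=bot.movel([*O,0.103],max_speed=.012,max_force=18); s=st("pressed %s"%r)
bot.movel([*O,0.150],max_speed=.06); st("up")
t=vision.get_image("top");sc=vision.get_image("scene");save(sc,"s2.png")
c=cv2.resize(sc["pixels"][150:270,190:350],(800,600),interpolation=cv2.INTER_CUBIC);cv2.imwrite("pics/s2c.png",c[:,:,::-1])
E
```

```text
closed 2.72 [0.1594 0.5525 0.2054] [0.1 0.1 0.1] 0.0004
above 5.14 [ 0.5517 -0.0053  0.2   ] [0.6 0.2 0.7] 0.0002
near 6.03 [ 0.5523 -0.0063  0.1266] [-0.7  0.6  0.1] 0.0003
pressed False 8.1 [ 0.5535 -0.0065  0.106 ] [-2.3  0.3 12.9] 0.0004
up 9.03 [ 0.5514 -0.0062  0.1496] [ 0.4 -1.  -0.1] 0.0006
```

View pics/s2c.png

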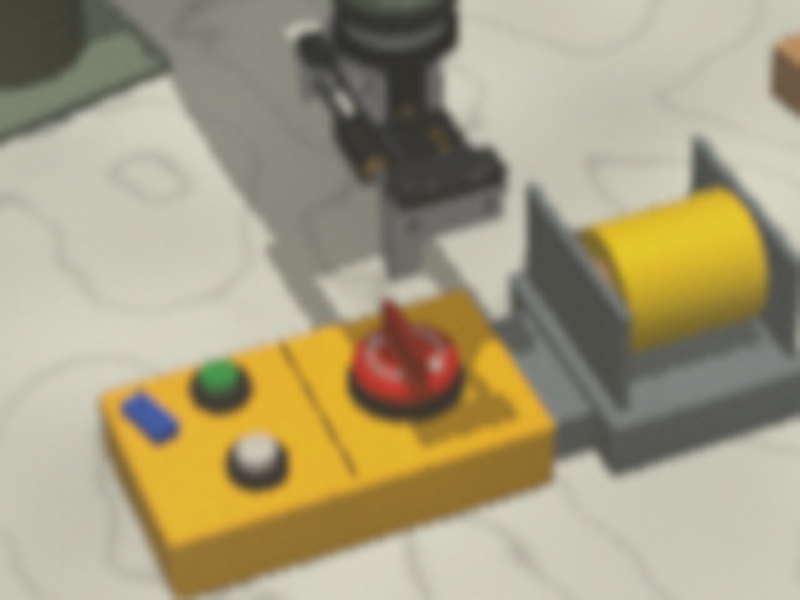

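The finger is clear of the stop. The head (400,360 in the crop) looks lower, so I compare the red region before and after.

```bash
python3 - <<'E'
from h import *
z=np.load("pics/ims.npz"); b=cv2.imread("pics/s2.png")[:,:,::-1]
im=vision.get_image("scene")
for n,p in(("before",z["s"]),("after",b)):
    p=p.astype(int); m=(p[...,0]>110)&(p[...,1]<.5*p[...,0])&(p[...,2]<.55*p[...,0]); m[:185]=0;m[270:]=0;m[:,:240]=0;m[:,300:]=0
    y,x=np.nonzero(m); print(n,x.mean(),y.mean(),y.min(),y.max(),len(x))
for h in(.116,.108): print(h,proj(im,[*O,h]))
print(st()["force"])
E
```

```text
before 270.5 220.9742268041237 209 228 194
after 270.7245508982036 223.20359281437126 212 230 167
0.116 [270.60369136 212.55994184]
0.108 [270.65477487 214.41260618]
 9.18 [ 0.5513 -0.0061  0.1494] [0.5 0.5 0.2] 0.0004
[0.48202598 0.45161265 0.20671064]
```

Latched: the region dropped about 2 px, which is about 8 mm. Now the twist.

```bash
python3 - <<'E'
from h import *
Z=.099
bot.movel([*M(20,24),.14],max_speed=.08)
bot.movel([*M(20,24),Z],max_speed=.08); st("down")
bot.movel([*M(20,15),Z],max_speed=.04)
for t in(.3,.6,.9):
    r=bot.movel([*M(20,13,t),Z],down(t),max_speed=.025,max_force=25); st("t%.1f %s"%(t,r))
sc=vision.get_image("scene");save(sc,"s3.png")
tp=vision.get_image("top");save(tp,"t3.png")
c=[cv2.resize(i,(520,300),interpolation=cv2.INTER_CUBIC) for i in(sc["pixels"][180:255,210:340],tp["pixels"][170:245,250:380])]
cv2.imwrite("pics/s3c.png",np.vstack(c)[:,:,::-1])
E
```

```text
Traceback (most recent call last):
cell.Unreachable: the arm cannot follow that straight line within its joint ranges
```

```bash
python3 - <<'E'
from h import *
np.set_printoptions(precision=3,suppress=True)
print(monitor.read_state()["joint_pos"],st()["orientation"])
for k in(-1,1):
  for (x,y,t,z) in((0,0,0,.15),(20,24,0,.14),(20,24,0,.099),(20,13,.9,.099)):
    print(k,x,y,t,M(x/1e3,y/1e3,t),solver.solve_ik([*M(x/1e3,y/1e3,t),z],rv(YAW+k*np.pi/2-t)))
E
```

```text
9.18 [ 0.551 -0.006  0.149] [0.5 0.5 0.2] 0.0004
[-0.168  0.21   1.658  0.     1.274  0.07 ] [-2.469 -1.941  0.001]
-1 0 0 0 [ 0.552 -0.006] None
-1 20 24 0 [0.577 0.012] None
-1 20 24 0 [0.577 0.012] None
-1 20 13 0.9 [ 0.572 -0.019] [-0.184  0.309  1.648  0.     1.185 -2.188]
1 0 0 0 [ 0.552 -0.006] [-0.168  0.21   1.658 -0.     1.274  0.07 ]
1 20 24 0 [0.577 0.012] [-0.128  0.271  1.603 -0.     1.267  0.11 ]
1 20 24 0 [0.577 0.012] [-0.128  0.318  1.636 -0.     1.188  0.11 ]
1 20 13 0.9 [ 0.572 -0.019] [-0.184  0.309  1.648  0.     1.185  0.954]
```

My mistake was passing millimetres where metres were needed. The orientation is fine.

```bash
python3 - <<'E'
from h import *
Z=.099
W=lambda x,y,t=0:M(x/1e3,y/1e3,t)
bot.movel([*W(20,24),.14],max_speed=.08)
bot.movel([*W(20,24),Z],max_speed=.08); st("down")
bot.movel([*W(20,15),Z],max_speed=.04)
for t in(.3,.6,.9):
    r=bot.movel([*W(20,13,t),Z],down(t),max_speed=.025,max_force=25); st("t%.1f %s"%(t,r))
sc=vision.get_image("scene");save(sc,"s3.png")
tp=vision.get_image("top");save(tp,"t3.png")
c=[cv2.resize(i,(520,300),interpolation=cv2.INTER_CUBIC) for i in(sc["pixels"][180:255,210:340],tp["pixels"][170:245,250:380])]
cv2.imwrite("pics/s3c.png",np.vstack(c)[:,:,::-1])
E
```

```text
down 10.41 [0.5767 0.0124 0.0987] [-0.5  0.7 -0.8] 0.0005
t0.3 False 11.29 [ 0.5761 -0.005   0.0995] [0.3 2.5 2.6] 0.0006
t0.6 False 11.74 [ 0.5757 -0.0122  0.0997] [2.6 1.7 2.6] 0.0002
t0.9 False 12.19 [ 0.5728 -0.0189  0.0996] [3.3 1.1 1.8] 0.0004
```

View pics/s3c.png

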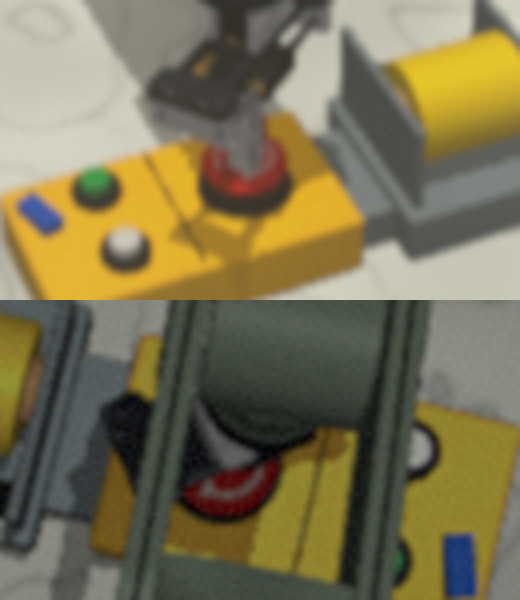

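The fin is hidden behind the fingers, but forces of about 3 N show the push. I back off sideways, lift, and check that it popped out.

```bash
python3 - <<'E'
from h import *
Z=.099
W=lambda x,y,t=0:M(x/1e3,y/1e3,t)
bot.sleep(.3); st("hold")
bot.movel([*W(20,17,.6),Z],down(.6),max_speed=.04); 
bot.movel([*W(20,26,.0),Z],down(0),max_speed=.04); st("off")
bot.movel([*W(20,26),.15],max_speed=.1)
bot.movel([*W(-36,-115),.15],max_speed=.15); bot.sleep(.5); s=st("over start")
b=vision.get_image("scene");save(b,"s4.png");tp=vision.get_image("top")
z=np.load("pics/ims.npz")
for n,p in(("before",z["s"]),("now",b["pixels"])):
    p=p.astype(int); m=(p[...,0]>110)&(p[...,1]<.5*p[...,0])&(p[...,2]<.55*p[...,0]); m[:185]=0;m[270:]=0;m[:,:240]=0;m[:,300:]=0
    y,x=np.nonzero(m); print(n,x.mean(),y.mean(),y.min(),y.max(),len(x))
c=[cv2.resize(i,(520,300),interpolation=cv2.INTER_CUBIC) for i in(b["pixels"][180:255,210:340],tp["pixels"][170:245,250:380])]
cv2.imwrite("pics/s4c.png",np.vstack(c)[:,:,::-1])
E
```

```text
hold 12.59 [ 0.5724 -0.019   0.0992] [4.4 1.4 2.8] 0.0006
off 13.79 [0.5767 0.014  0.0987] [ 0.5  0.  -0.4] 0.0001
over start 16.11 [ 0.4897 -0.1093  0.15  ] [-0.   0.7  0. ] 0.0003
before 270.5 220.9742268041237 209 228 194
now 270.409756097561 220.8390243902439 209 228 205
```

View pics/s4c.png

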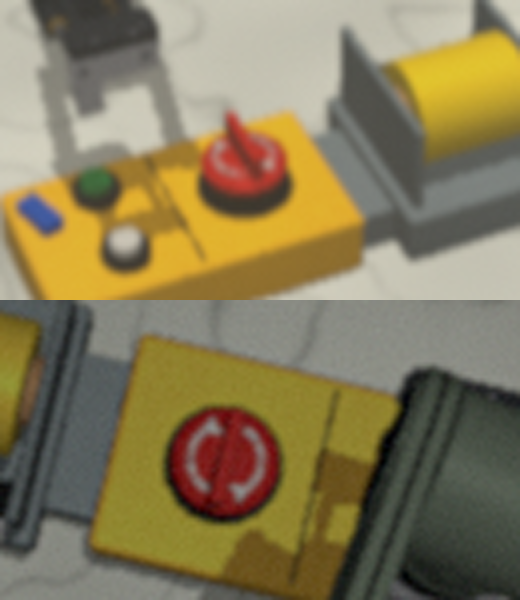

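The stop is out and back at its original place. Now the start button.

```bash
python3 - <<'E'
from h import *
P=[.4895,-.1098]
bot.movel([*P,.091],max_speed=.1); st("near")
r=bot.movel([*P,.070],max_speed=.015,max_force=20); st("press %s"%r)
bot.sleep(.3); st("hold")
bot.movel([*P,.15],max_speed=.08); st("up")
q=monitor.read_state()
bot.move_to([.36,-.2,.25],down()); st("away")
t=vision.get_image("top");b=vision.get_image("scene")
c=[cv2.resize(i,(520,300),interpolation=cv2.INTER_CUBIC) for i in(b["pixels"][180:255,190:320],t["pixels"][175:250,260:390])]
cv2.imwrite("pics/s5c.png",np.vstack(c)[:,:,::-1])
E
```

```text
near 16.95 [ 0.4899 -0.11    0.0913] [ 0.  -0.5  0.1] 0.0004
press True 17.98 [ 0.4895 -0.1098  0.0763] [-1.7  0.2  4.5] 0.0003
hold 18.27 [ 0.4895 -0.1098  0.0763] [-1.3  0.3  6.5] 0.0005
up 19.36 [ 0.489  -0.1096  0.1493] [ 0.  -1.1 -1. ] 0.0006
away 20.13 [ 0.3601 -0.1996  0.2492] [-0.2  0.5  0.8] 0.0007
```

View pics/s5c.png

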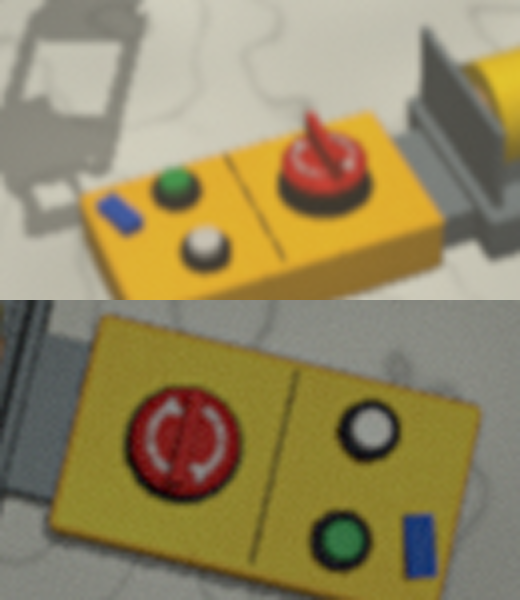

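The button read 0.0763 m with 4.5–6.5 N, which is only just at the end. I press once more, firmly, so there is no doubt about "fully down".

```bash
python3 - <<'E'
from h import *
P=[.4895,-.1098]
bot.movel([*P,.15],max_speed=.2)
bot.movel([*P,.086],max_speed=.1)
r=bot.movel([*P,.0725],max_speed=.010,max_force=35); st("press %s"%r)
bot.sleep(.3); st("hold")
bot.movel([*P,.15],max_speed=.08)
bot.move_to([.36,-.2,.25],down()); bot.sleep(.5); st("away")
b=vision.get_image("scene"); t=vision.get_image("top")
from meas import blob
g=blob(b,(45,80,30),(85,255,255),(195,320,185,270)); print(g[0],"was 233.42 225.19")
p=t["pixels"]; z=np.load("pics/ims.npz")["t"]; d=np.abs(p.astype(int)-z).max(2)
for n,B in(("roll/glue",(415,490,155,255)),("eraser",(355,375,225,250)),("white",(340,362,197,220)),("boat",(55,145,225,270))): x0,x1,y0,y1=B; print(n,(d[y0:y1,x0:x1]>60).sum())
E
```

```text
press False 23.61 [ 0.4898 -0.1099  0.0759] [-8.1  2.8 23.2] 0.0003
hold 23.91 [ 0.4898 -0.1099  0.0759] [-7.9  3.1 22.6] 0.0003
away 26.3 [ 0.3602 -0.1998  0.2498] [-0.4 -0.9 -0.1] 0.0006
[233.4186 225.186 ] was 233.42 225.19
roll/glue 128
eraser 0
white 0
boat 0
```

```bash
python3 -c "
from h import *
im=vision.get_image('top')
for t in('tape_roll','glue_stick'): print([np.round(r['centre'],3) for r in models.look_for(im,t)][:2])
print(workorder.hand_in())"
```

```text
[array([ 0.502, -0.447,  0.032]), array([ 0.639, -0.38 ,  0.048])]
[array([ 0.563, -0.124,  0.081]), array([ 0.485, -0.352,  0.076])]
the job is handed in; nothing more can be done
None
```

The job is handed in at about 26 s: the red stop was pressed until it latched and popped back out when I pushed its fin clockwise from one side, then green start was pressed fully down and let go (twice, because the first press read only just fully down); the white button and loose items were left alone.

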